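Clamp a junction block on a raised work stage with the knob under its front edge

ROBOT

A 7-joint arm with a two-finger parallel gripper is mounted at the origin on a cart in front of the work surface, level with it; the furniture and walls round the work are solid. World frame = base frame: x ahead of the robot, y to its left, z up, the work surface at z = 0. Lengths are in mm, angles in rad, forces in N, time in s.
With the tool pointing down it reaches from about 400 to 875 mm from the base axis. Payload 19.3 kg.
Tool frame: the origin (TCP) lies at the very end of the fingers, on their centre line; the grasp point (between the pads) lies env.grip_depth behind it (env.grip_depth is the distance from the TCP to the grasp point, in mm); z points along the fingers, y is the line along which they close (so a half turn about z gives the same grasp; the last joint's range is limited). The gripper opens to 85 mm and grips with 20 to 120 N. Pads are 22 mm wide; open, the fingers measure 114 mm over their backs; the gripper's body (76 mm by 85 mm) begins 54 mm behind the grasp point. The pads swing forward as they close: fully open they stand 13 mm farther back than shut.
Start: joints at [-1.221, 0.521, -0.036, 1.599, 0.021, 1.021, -0.113], TCP at [254.753, 570.715, 231.291] pointing down, gripper open.
Joint ranges: [-2.91, 2.91], [-0.3, 2.13], [-1.5, 1.42], [0.17, 2.43], [-1.26, 4.41], [0.16, 1.93], [-2.52, 2.52]. Speed limits (rad/s): [1.89, 1.89, 2.39, 2.39, 3.01, 3.01, 3.01].

INTERFACE

Orientations are given as a rotation vector (axis times angle).
In Python, from bench import env gives the robot as it stands. The module is installed in compiled form; this text tells all that it offers.
- The arm moves only by the tool jog_arm, never from a script. Its arguments are lists of equal length, an entry for each row: "travel": the shift along the tool's x, y, z in m, a list of three; "twist": the turn, a rotation vector about the tool's x, y, z in degrees, a list of three. A call has 1 to 20 rows; each row is the pose to reach, as a shift and turn from the pose commanded when the call began, along the tool's axes at that moment; what a row does not reach only later rows make up. A row lasts 1/8 s, in which the tool goes at most 62.5 mm and 10.7 degrees, less where a joint would pass 70% of its speed; a pose out of reach is approached as far as the arm can. A call with a gripper value outside its range is refused whole. "hand" is the closure, from 0 (fully open) to 1 (shut), set as the call begins (left out, the last holds). The fingers move at their own pace and stop on an object; the grip force is fixed at half the most. Time passes only in rows, so rows that repeat a pose let the fingers close. It gives the time, the measured TCP pose, the force, the opening and the grip force at its end, in the units of the state.
- env.get_state(): the state, without advancing time (a new reading comes with each control period).
- env.grab_frame(name): name is "scene" or "top" or "wrist"; returns the picture (480x640x3 uint8, red, green, blue); there is no depth.
- env.camera_params(name): a dict with "vfov" (degrees; the focal length in pixels is half the picture's height over the tangent of half this angle, whatever the lens; pixels are square), "cx", "cy" (the principal point, pixels), "R" (3x3) and "t" (3): a world point X has camera coordinates R X + t; the wrist camera has in their place "tool_from_camera" (4x4, takes a point from camera to tool coordinates, whose origin is the TCP and whose axes are the flange's). Camera axes: x right, y down, z forward; pixel columns grow to the right and rows downward; lengths in mm; the calibration is good to about 2 mm. A picture is of the moment at which its call begins: read the wrist's pose just before it. camera_params takes no time and is no camera call.
- env.close_job(): hands the job in; it is judged then, once.
The state is a dict: "clock": time; "qpos": joint angles; "qd": joint speeds; "joint_torque": joint torques, N m; "ee_pos": TCP position; "tcp_rot": TCP orientation; "wrist_force": force on the tool from outside, world axes, zero at the start; "torque": the same for the moment, N m; "finger_gap": finger opening in mm; "gripper_force": force on a finger pad.
Only numpy, scipy, OpenCV 4.12 (cv2) and the standard library are available. Lean on these libraries where they do the work, as an engineer would, in place of code of your own. Each camera call takes 0.05 s, during which the arm holds its last target. There are 200 camera calls.

TASK

Put the black junction block flat between the two jaws of the raised stage, lengthwise from jaw to jaw, and let go of it. Then turn the three-armed knob under the stage's front edge (anticlockwise as seen from above) until the block is clamped snugly, and let go: not loose, and never squeezed hard enough to crush it. Move the jaw with the knob only, do not push it directly, and leave the other things on the table where they are.

Things in the scene. Friction and masses are not known exactly. Their poses are not given: they have to be found in the camera images.
- block: black cable junction block, 36 x 74 x 24 mm (its x, y, z), 0.09 kg, loose on the table left of the stage. Origin: centre of its underside; long axis = its y. Take it across its 36 mm width. Clamp force on it must stay under 22 N.
- stage: fixed aluminium stage on four posts: plate 150 (x) x 250 (y) x 10 mm, upper face 95 mm above the table. Origin: on the table under the plate's centre; -x is its front, +y its left. On it, in line along y at stage x = +15 mm, two jaws 18 mm high and 44 mm wide: the driven one right (-y), a stop left (+y). The stop's face lies at stage y +45 to +57 mm; where exactly varies and is not reported.
- bay (a point): point on the plate's upper face between the jaws, at stage x = +15, y = +1 mm; axes as the stage's. Set the block's origin here with its y along the stage's y (either way round): that clears both jaws by at least 4 mm.
- jaw: the driven jaw. Origin at plate level, on the jaw's centre line; its rubber pad's face is 8 mm from it towards +y (the stop). The knob moves it towards the stop, 22 mm per rad; it pushes the block along the plate until that meets the stop. The pad is sprung, 6 N per mm: from then on clamp force grows by about 0.13 N per mrad of knob. It holds by itself when the knob is let go.
- knob (a joint): knob angle (rad), 0 to 1.6; grows anticlockwise seen from above, tightening. Stiff friction, 0.45 N m (about 5 N of push at the grip when running free), stays where left; each N of clamp force adds 0.022 N m (0.26 N at the grip). Snug is 8 to 16 N of clamp force, 2 to 4 N more push than free running; under 5 N is loose, over 22 N (5.7 N more push) crushes the block.
- knob_grip (a point): middle of the knob's working grip: upright black cylinder, 18 mm diameter, z = 30 to 78 mm above the table (this point at 62), on an arm 85 mm long, 8 mm thick, at z = 35 mm. It is the one of three equal grips furthest out in front; at knob angle 0 it is 0.72 rad left of straight ahead of the axis, and swings to the right. Take or push it from above, in front of the plate's edge.
- knob_axis (a point): point on the knob's upright axis at 62 mm above the table, 10 mm behind the plate's front edge, under the plate (plate underside at 85 mm).
- side_cutters: side cutters with yellow handles, 54 x 126 x 11 mm, bystander; origin under its centre
- term_blue_a: longer blue terminal block, 16 x 46 x 16 mm, bystander; origin under its centre
- term_blue_b: shorter blue terminal block, 16 x 30 x 16 mm, bystander; origin under its centre
- screwdriver: screwdriver with red handle, 213 mm long, bystander; origin under its centre
- tape_roll: small dark roll of tape, 55 mm across, 19 mm high, bystander; origin under its centre

How it is judged (in metres and radians):
On the way, in this order (a step that is already met when the one before it is completed fails the run):
1. the block lies flat on the plate between the jaws, let go, not yet clamped (horizontal distance between block and bay below 0.025 m and x of block in the frame of bay between -0.014 and 0.014 m and z of block in the frame of bay between -0.004 and 0.004 m and angle between block's own z axis and vertical below 0.1 rad and contact force between the fingers and block below 0.1 N and angle between the y axis of block and the y axis of stage, either way round below 0.2 rad and contact force between jaw and block below 2 N), for 0.2 s.
2. the jaw presses the block with more than 5 N (contact force between jaw and block above 5 N), for 0.3 s.
At the end, for the whole second after the job is handed in: The block lies flat on the plate (within 4 mm, 0.1 rad), its long axis within 0.1 rad of the stage's y, its origin within 25 mm of the bay point and 14 mm of it along stage x; the jaw presses it with 5 to 22 N; block at rest (under 10 mm/s) and let go (horizontal distance between block and bay below 0.025 m and x of block in the frame of bay between -0.014 and 0.014 m and z of block in the frame of bay between -0.004 and 0.004 m and angle between block's own z axis and vertical below 0.1 rad and contact force between the fingers and block below 0.1 N and angle between the y axis of block and the y axis of stage, either way round below 0.1 rad and contact force between jaw and block between 5 and 22 N and linear speed of block below 0.01 m/s); the robot touches nothing.
It fails at once if the block is crushed: the jaw presses it with more than 22 N (contact force between jaw and block above 22 N).
It fails at once if the jaw is pushed directly (more than 10 N) (contact force between any of the fingers, the arm and jaw above 10 N).
It fails at once if a bystander is moved by more than 30 mm (distance of any of side_cutters, term_blue_a, term_blue_b, screwdriver, tape_roll from where it was at the start of the episode above 0.03 m).
It also fails if it takes over 72 s, if anything falls off the work surface, if the arm or the gripper's body presses on something with over 40 N, if the wrist force passes 120 N, or if a joint passes its speed limit or range.

## Working session

There is one attempt and no reset: what is moved stays moved. The work goes in short steps, Python scripts to look and compute and a tool call to move; the robot and the scene stay as the last step left them, time stands still between calls to the robot, and variables do not carry over. Pictures are saved under pics/ and viewed, at most 10 in all, crops included, and the job is handed in when it is done.

Besides the shell and the picture viewer there is one more tool, called in YAML: its name, and indented under it one key for each argument. jog_arm: Moves the arm, as the interface text tells. Its arguments: {"type":"object","properties":{"travel":{"type":"array","items":{"type":"array","items":{"type":"number"}}},"twist":{"type":"array","items":{"type":"array","items":{"type":"number"}}},"hand":{"type":"number"}},"required":["travel","twist"]}

```bash
mkdir -p pics; python3 - <<'E'
from bench import env
import cv2,numpy as np
s=env.get_state();print(s,env.grip_depth)
for n in("scene","top"):
    f=env.grab_frame(n);cv2.imwrite(f"pics/{n}0.png",f[:,:,::-1])
    print(n,env.camera_params(n))
print(env.camera_params("wrist"))
E
```

```text
{'clock': 0.0, 'qpos': array([-1.22123341,  0.52201675, -0.03633632,  1.59999562,  0.0212083 ,
        1.02108613, -0.11281252]), 'qd': array([ 0.00022026, -0.00032522, -0.00224288,  0.00046094,  0.00152864,
        0.00116118,  0.00078046]), 'joint_torque': array([-4.47265256e-04, -9.27101970e+01,  1.97945125e+00, -3.69914961e+01,
        1.76255463e-02,  8.29271274e-03, -6.41000588e-05]), 'ee_pos': array([254.61108199, 570.42634678, 230.72835908]), 'tcp_rot': array([-6.54516302e-01, -3.07249908e+00,  1.74368434e-03]), 'wrist_force': array([-0.69314453,  0.25961064, -0.05046869]), 'torque': array([0.03586519, 0.01422899, 0.00185312]), 'gripper_force': 0.0, 'finger_gap': 85.07360923810545} 18.700000000000003
scene {'vfov': 57.57875112410255, 'cx': 311.9486523107034, 'cy': 238.0303466529546, 'R': array([[ 0.84664158, -0.53211775,  0.00698112],
       [-0.35311319, -0.57154879, -0.74070443],
       [ 0.39813203,  0.62464604, -0.67179477]]), 't': array([-542.79890878,  249.2620713 ,  801.62273307])}
top {'vfov': 48.76270150500027, 'cx': 314.63930355507654, 'cy': 235.5437932947027, 'R': array([[-0.00453322, -0.99998727, -0.00221572],
       [-0.98165648,  0.00487244, -0.19059595],
       [ 0.19060432,  0.00131106, -0.98166607]]), 't': array([-62.40473822, 587.46796603, 933.32127657])}
{'vfov': 58.08268875154448, 'cx': 325.3865536812281, 'cy': 245.83379756243883, 'tool_from_camera': array([[-4.44988064e-04, -9.59717887e-01, -2.80965084e-01,
         7.27248733e+01],
       [ 9.99999029e-01, -7.98056124e-04,  1.14220992e-03,
         3.19818749e-01],
       [-1.32042519e-03, -2.80964303e-01,  9.59717311e-01,
        -1.41766958e+02],
       [ 0.00000000e+00,  0.00000000e+00,  0.00000000e+00,
         1.00000000e+00]])}
```

View pics/top0.png

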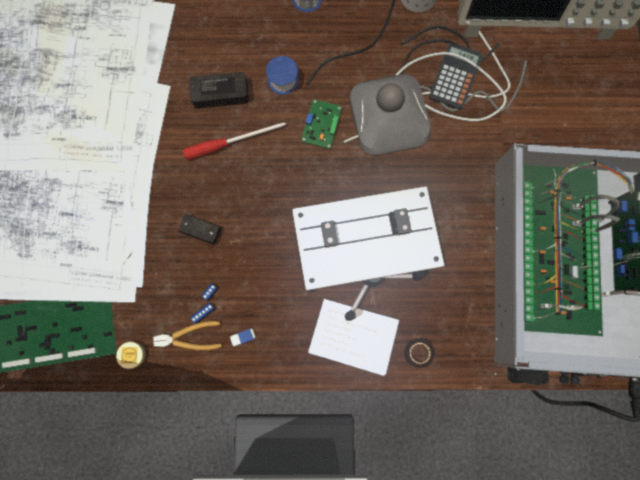

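View pics/scene0.png

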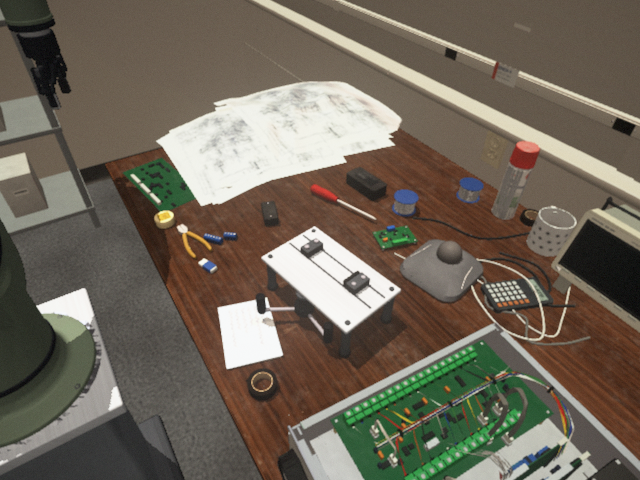

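The top view shows the block at about (200,229), the plate with corners at (293,207), (428,187), (443,266) and (306,289), the working grip at (351,314), and the jaws at (330,233) and (400,221). The scene view agrees.

```bash
cat > h.py <<'E'
from bench import env
import cv2,numpy as np
from scipy.spatial.transform import Rotation as Rn
def cam(n,s=None):
    p=env.camera_params(n);f=240/np.tan(np.radians(p["vfov"]/2))
    if n=="wrist":
        T=p["tool_from_camera"];Rt=Rn.from_rotvec(s["tcp_rot"]).as_matrix()
        Rwc=Rt@T[:3,:3];c=Rt@T[:3,3]+s["ee_pos"];R=Rwc.T;t=-R@c
    else: R,t=p["R"],p["t"]
    return f,p["cx"],p["cy"],R,t
def ray(c,uv,z):
    f,cx,cy,R,t=c;d=R.T@np.array([(uv[0]-cx)/f,(uv[1]-cy)/f,1]);o=-R.T@t
    return o+d*(z-o[2])/d[2]
def pix(c,X):
    f,cx,cy,R,t=c;q=R@np.asarray(X,float)+t
    return q[:2]/q[2]*f+[cx,cy]
def blob(m,uv):
    m=cv2.morphologyEx(m.astype(np.uint8),cv2.MORPH_OPEN,np.ones((3,3)))
    cs=cv2.findContours(m,cv2.RETR_EXTERNAL,cv2.CHAIN_APPROX_NONE)[0]
    return max(cs,key=lambda k:cv2.pointPolygonTest(k,uv,True))
def rect(c,k,z):
    P=np.array([ray(c,p,z)[:2] for p in k[:,0].astype(float)],np.float32)
    r=cv2.minAreaRect(P);b=cv2.boxPoints(r);e=[b[1]-b[0],b[2]-b[1]]
    l=max(e,key=np.linalg.norm);return r[0],r[1],np.arctan2(l[1],l[0]) 
E
python3 - <<'E'
from h import *
f=cv2.imread("pics/top0.png");c=cam("top");g=f.max(2)
k=blob(g>150,(370,260));r=rect(c,k,95);print("plate",r,np.degrees(r[2]))
k=blob(g<75,(200,229));r=rect(c,k,24);print("block",r,np.degrees(r[2]))
print("grip top",ray(c,(351,314),78))
for uv in((330,233),(400,221)):
    print("jaw",ray(c,uv,113))
E
```

```text
plate ((572.5814819335938, -159.86920166015625), (159.15689086914062, 250.00711059570312), np.float32(-1.4050114)) -80.50122
block ((605.8506469726562, 155.5357666015625), (82.83766174316406, 45.6544075012207), np.float32(1.2433553)) 71.239006
grip top [ 440.69912125 -129.16229535   78.        ]
jaw [580.61280783 -92.35093625 113.        ]
jaw [ 601.64146775 -216.39429774  113.        ]
```

jog_arm:
  travel:
    - [-0.49,-0.236,0.08]
    - [-0.49,-0.236,0.08]
    - [-0.49,-0.236,0.08]
    - [-0.49,-0.236,0.08]
    - [-0.49,-0.236,0.08]
    - [-0.49,-0.236,0.08]
    - [-0.49,-0.236,0.08]
    - [-0.49,-0.236,0.08]
    - [-0.49,-0.236,0.08]
    - [-0.49,-0.236,0.08]
    - [-0.49,-0.236,0.08]
    - [-0.49,-0.236,0.08]
    - [-0.49,-0.236,0.08]
    - [-0.49,-0.236,0.08]
  twist:
    - [0,0,85]
    - [0,0,85]
    - [0,0,85]
    - [0,0,85]
    - [0,0,85]
    - [0,0,85]
    - [0,0,85]
    - [0,0,85]
    - [0,0,85]
    - [0,0,85]
    - [0,0,85]
    - [0,0,85]
    - [0,0,85]
    - [0,0,85]
  hand: 0

```text
clock: 1.85
ee_pos: [605.8, 156.0, 151.5]
tcp_rot: [-2.558, -1.824, -0.0]
wrist_force: [0.8, -1.0, -0.8]
finger_gap: 85.8
gripper_force: 0.0
```

```bash
python3 - <<'E'
from h import *
s=env.get_state();f=env.grab_frame("wrist")[:,:,::-1];cv2.imwrite("pics/w1.png",f)
c=cam("wrist",s);uv=pix(c,(606,156,24));print(uv,s["ee_pos"],s["tcp_rot"])
k=blob(f.max(2)<75,tuple(uv));print(cv2.minAreaRect(k))
for z in(0,24):
    r=rect(c,k,z);print(z,r,np.degrees(r[2]))
R=Rn.from_rotvec(s["tcp_rot"]).as_matrix();print(R.round(3))
E
```

```text
[327.63316661 235.9626344 ] [605.8225255  155.99932659 151.45156416] [-2.55775193e+00 -1.82404930e+00 -2.97454192e-04]
((323.0, 241.5), (3.0, 2.0), 90.0)
0 ((599.6470947265625, 147.1590576171875), (2.1958487033843994, 1.410369873046875), np.float32(1.2376233)) 70.91059
24 ((601.9625854492188, 153.4722900390625), (2.0161330699920654, 1.2949330806732178), np.float32(1.2376533)) 70.91231
[[ 0.326  0.945  0.   ]
 [ 0.945 -0.326  0.   ]
 [ 0.     0.    -1.   ]]
```

View pics/w1.png

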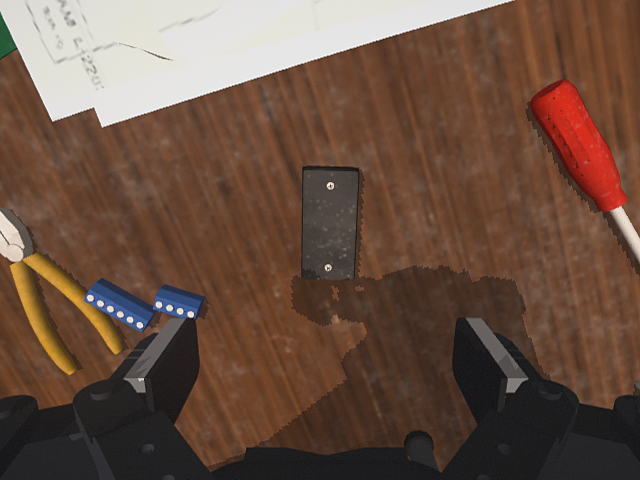

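The wrist view shows the block's upper face with corners at about (303,169), (359,171), (355,278) and (302,278), nearly aligned with the tool. The blue terminals at (120,303) and (180,301) are clear of the fingers.

```bash
python3 - <<'E'
from h import *
s=env.get_state();c=cam("wrist",s)
P=np.array([ray(c,u,24)[:2] for u in((303,169),(358,171),(355,278),(302,278))])
print(P,P.mean(0))
l=(P[0]+P[1]-P[2]-P[3])/2;print(np.linalg.norm(l),np.degrees(np.arctan2(l[1],l[0])),np.linalg.norm(P[0]-P[1]),np.linalg.norm(P[2]-P[3]))
R=Rn.from_rotvec(s["tcp_rot"]).as_matrix();print(R.T@(np.r_[P.mean(0),8]-s["ee_pos"]))
T=[ray(c,u,16)[:2] for u in((120,303),(180,301))];print(T)
E
```

```text
[[605.55637087 201.22569444]
 [637.24271266 188.98941399]
 [613.80686889 122.6679452 ]
 [580.59486328 134.1402853 ]] [609.30020393 161.75583473]
70.957203120526 70.06023948634981 33.96690765658552 35.13761380622867
[  6.68359031   1.32953953 143.40933872]
[array([453.41671368, 155.35410137]), array([493.42314878, 143.1235281 ])]
```

jog_arm:
  travel:
    - [0.007,0.001,0.04]
    - [0.007,0.001,0.08]
    - [0.007,0.001,0.12]
    - [0.007,0.001,0.14]
    - [0.007,0.001,0.147]
    - [0.007,0.001,0.147]
    - [0.007,0.001,0.147]
  twist:
    - [0,0,1]
    - [0,0,1]
    - [0,0,1]
    - [0,0,1]
    - [0,0,1]
    - [0,0,1]
    - [0,0,1]

```text
clock: 2.78
ee_pos: [609.9, 162.0, 5.6]
tcp_rot: [2.574, 1.8, 0.003]
wrist_force: [1.2, 0.8, -0.5]
finger_gap: 85.0
gripper_force: 0.0
```

jog_arm:
  travel:
    - [0,0,0]
    - [0,0,0]
    - [0,0,0]
    - [0,0,0]
    - [0,0,0]
    - [0,0,0]
    - [0,0,0]
    - [0,0,0]
  twist:
    - [0,0,0]
    - [0,0,0]
    - [0,0,0]
    - [0,0,0]
    - [0,0,0]
    - [0,0,0]
    - [0,0,0]
    - [0,0,0]
  hand: 1

```text
clock: 3.78
ee_pos: [609.4, 161.8, 4.8]
tcp_rot: [2.574, 1.801, 0.001]
wrist_force: [-2.0, -0.2, 7.2]
finger_gap: 34.7
gripper_force: 60.8
```

jog_arm:
  travel:
    - [0,0,-0.05]
    - [0,0,-0.1]
    - [0,0,-0.15]
    - [0,0,-0.2]
    - [0,0,-0.236]
    - [0,0,-0.236]
    - [0,0,-0.236]
  twist:
    - [0,0,0]
    - [0,0,0]
    - [0,0,0]
    - [0,0,0]
    - [0,0,0]
    - [0,0,0]
    - [0,0,0]

```text
clock: 4.65
ee_pos: [608.8, 161.8, 239.6]
tcp_rot: [-2.574, -1.801, 0.001]
wrist_force: [-0.8, 0.7, -1.6]
finger_gap: 35.0
gripper_force: 60.3
```

jog_arm:
  travel:
    - [-0.356,0.122,0]
    - [-0.356,0.122,0]
    - [-0.356,0.122,0]
    - [-0.356,0.122,0]
    - [-0.356,0.122,0]
    - [-0.356,0.122,0]
    - [-0.356,0.122,0]
    - [-0.356,0.122,0]
    - [-0.356,0.122,0]
    - [-0.356,0.122,0]
  twist:
    - [0,0,-29.5]
    - [0,0,-29.5]
    - [0,0,-29.5]
    - [0,0,-29.5]
    - [0,0,-29.5]
    - [0,0,-29.5]
    - [0,0,-29.5]
    - [0,0,-29.5]
    - [0,0,-29.5]
    - [0,0,-29.5]

```text
clock: 5.9
ee_pos: [602.0, -213.2, 240.1]
tcp_rot: [-2.029, -2.398, -0.0]
wrist_force: [-0.1, 0.2, -0.6]
finger_gap: 34.7
gripper_force: 60.3
```

```bash
python3 - <<'E'
from h import *
s=env.get_state();f=env.grab_frame("wrist")[:,:,::-1];cv2.imwrite("pics/w2.png",f)
print(s["ee_pos"],s["tcp_rot"],s["finger_gap"])
np.save("s2.npy",np.r_[s["ee_pos"],s["tcp_rot"]])
E
```

```text
[ 602.00472999 -213.21067019  240.13823582] [-2.02868768e+00 -2.39825657e+00 -1.87662198e-04] 34.68346574279898
```

View pics/w2.png

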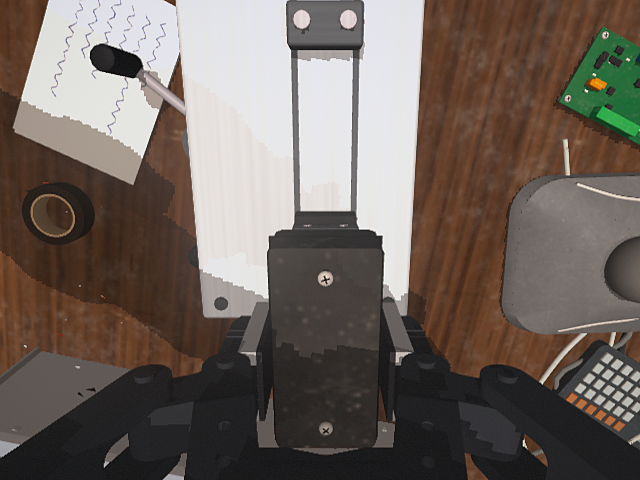

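The wrist view shows the plate's front edge from (178,0) to (203,318), its rear edge from (424,0) to (410,300), and its right end at row 318. The stop's face is near row 48, the driven jaw near row 212, and the top of the working grip at (104,57). The held block sits straight in the fingers.

```bash
python3 - <<'E'
from h import *
a=np.load("s2.npy");s=dict(ee_pos=a[:3],tcp_rot=a[3:]);c=cam("wrist",s)
f=cv2.imread("pics/w2.png");V=f.min(2)
F=[];B=[]
for v in range(60,200,10):
    row=V[v].astype(int)
    l=next(u for u in range(225,150,-1) if row[u]<120); r=next(u for u in range(390,450) if row[u]<120)
    F.append(ray(c,(l+.5,v),95)[:2]);B.append(ray(c,(r-.5,v),95)[:2])
F,B=np.array(F),np.array(B)
def fit(P):
    x=cv2.fitLine(P.astype(np.float32),cv2.DIST_HUBER,0,.01,.01).ravel();d=x[:2]*np.sign(x[1]);return x[2:],d
(pf,df),(pb,db)=fit(F),fit(B);h=[np.degrees(np.arctan2(d[1],d[0])) for d in(df,db)]
print("headings",h)
th=np.radians(np.mean(h)-90);ex=np.array([np.cos(th),np.sin(th)]);ey=np.array([-ex[1],ex[0]])
print("width",(pb-pf)@ex)
xm=((pf+pb)/2)@ex
right=ray(c,(215,317.5),95)[:2]@ey
C=xm*ex+(right+125)*ey
print("centre",C,"top est 577,-159", "yaw",np.degrees(th))
st=lambda u,z:((ray(c,u,z)[:2]-C)@ex,(ray(c,u,z)[:2]-C)@ey)
print("slots",st((296,150),95),st((355,150),95),"stopface",st((325,49),95),st((325,29),113),"jaw",st((326,212),113))
g=ray(c,(104,57),78);print("grip",g,st((104,57),78))
ax=C-65*ex;v=np.array(st((104,57),78))-[-65,0];print("axis",ax,"grip r,ang",np.hypot(*v),np.arctan2(v[1],-v[0]))
bay=C+15*ex+ey;print("bay",bay)
R=Rn.from_rotvec(a[3:]).as_matrix();hx=np.degrees(np.arctan2(R[1,0],R[0,0]));print("toolx heading",hx)
# held block top corners, at z= tcp-4.8+24
z=a[2]-4.8+24
Q=np.array([ray(c,u,z)[:2] for u in((269,248),(383,248),(379,446),(272,446))]);print("block",Q.mean(0),Q.mean(0)-a[:2],R.T@np.r_[Q.mean(0)-a[:2],0])
d=(Q[0]+Q[1]-Q[2]-Q[3])/2;print(np.linalg.norm(d),np.degrees(np.arctan2(d[1],d[0])))
E
```

```text
headings [np.float32(99.65208), np.float32(99.545555)]
width 147.65341
centre [ 576.4870322  -156.95320541] top est 577,-159 yaw 9.598815
slots (np.float64(-3.996594737227114), np.float64(-6.0653176634938575)) (np.float64(34.32195268214365), np.float64(-6.1206896790496454)) stopface (np.float64(14.936520814568233), np.float64(54.229893598730335)) (np.float64(14.952137849302233), np.float64(62.018321842568355)) jaw (np.float64(15.411949630673934), np.float64(-43.35210868916297))
grip [ 440.9891698  -127.02433629   78.        ] (np.float64(-128.61022999924373), np.float64(52.103895247545644))
axis [ 512.39706638 -167.79184848] grip r,ang 82.22577005126736 0.6862863748143261
bay [ 591.11027617 -153.46598047]
toolx heading 99.54416730197828
block [ 601.12561838 -212.62676582] [-0.87911162  0.58390437] [ 7.21585571e-01 -7.70127044e-01  3.85215037e-04]
70.51033143599064 99.40289100361252
```

jog_arm:
  travel:
    - [0.05,0,0]
    - [0.06,0,0.03]
    - [0.06,0,0.07]
    - [0.06,0,0.1]
    - [0.06,0,0.12]
    - [0.06,0,0.13]
    - [0.06,0,0.135]
    - [0.06,0,0.138]
    - [0.06,0,0.138]
    - [0.06,0,0.138]
  twist:
    - [0,0,0]
    - [0,0,0]
    - [0,0,0]
    - [0,0,0]
    - [0,0,0]
    - [0,0,0]
    - [0,0,0]
    - [0,0,0]
    - [0,0,0]
    - [0,0,0]

```text
clock: 7.2
ee_pos: [592.1, -155.3, 102.8]
tcp_rot: [2.031, 2.396, 0.001]
wrist_force: [-0.2, 0.1, -1.0]
finger_gap: 34.9
gripper_force: 60.3
```

jog_arm:
  travel:
    - [0.001,0,0.001]
    - [0.001,0,0.002]
    - [0.001,0,0.0025]
    - [0.001,0,0.0025]
  twist:
    - [0,0,0]
    - [0,0,0]
    - [0,0,0]
    - [0,0,0]

```text
clock: 7.7
ee_pos: [591.7, -154.3, 99.8]
tcp_rot: [-2.031, -2.397, 0.0]
wrist_force: [-0.3, 0.8, -0.7]
finger_gap: 35.1
gripper_force: 60.3
```

jog_arm:
  travel:
    - [0,0,0.0005]
    - [0,0,0.001]
    - [0,0,0.001]
  twist:
    - [0,0,0]
    - [0,0,0]
    - [0,0,0]

```text
clock: 8.07
ee_pos: [591.8, -154.3, 99.8]
tcp_rot: [2.031, 2.397, 0.001]
wrist_force: [-6.9, 2.7, 17.7]
finger_gap: 34.6
gripper_force: 62.6
```

jog_arm:
  travel:
    - [0,0,-0.0005]
    - [0,0,-0.0005]
    - [0,0,-0.0005]
    - [0,0,-0.0005]
    - [0,0,-0.0005]
    - [0,0,-0.0005]
  twist:
    - [0,0,0]
    - [0,0,0]
    - [0,0,0]
    - [0,0,0]
    - [0,0,0]
    - [0,0,0]
  hand: 0

```text
clock: 8.82
ee_pos: [591.7, -154.3, 99.3]
tcp_rot: [-2.031, -2.397, 0.0]
wrist_force: [-0.4, 0.3, 0.4]
finger_gap: 85.7
gripper_force: 0.0
```

jog_arm:
  travel:
    - [0,0,-0.03]
    - [0,0,-0.07]
    - [-0.02,0,-0.12]
    - [-0.06,0,-0.14]
    - [-0.06,0,-0.14]
    - [-0.06,0,-0.14]
  twist:
    - [0,0,0]
    - [0,0,0]
    - [0,0,0]
    - [0,0,0]
    - [0,0,0]
    - [0,0,0]

```text
clock: 9.57
ee_pos: [601.4, -213.0, 238.8]
tcp_rot: [-2.03, -2.396, -0.0]
wrist_force: [0.6, 0.2, 0.4]
finger_gap: 85.5
gripper_force: 0.0
```

```bash
python3 - <<'E'
from h import *
s=env.get_state();f=env.grab_frame("wrist")[:,:,::-1];cv2.imwrite("pics/w3.png",f)
print(s["ee_pos"],s["tcp_rot"],s["finger_gap"])
np.save("s3.npy",np.r_[s["ee_pos"],s["tcp_rot"]])
E
```

```text
[ 601.37805712 -213.00820102  238.82694026] [-2.03045359e+00 -2.39615793e+00 -9.65784835e-05] 85.52430246575561
```

View pics/w3.png

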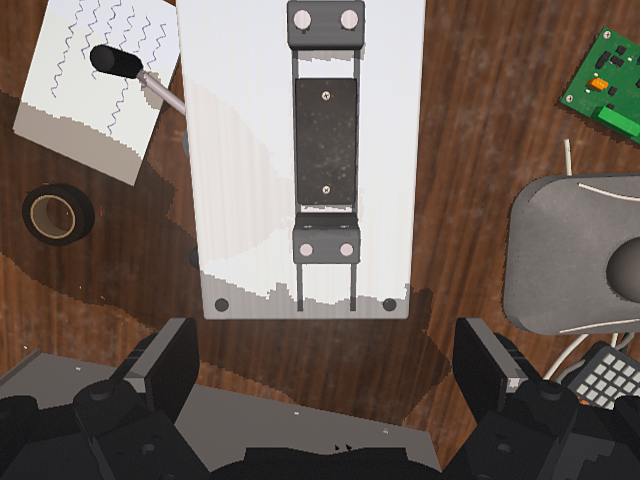

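The block lies flat between the jaws, spanning rows 78–205 with its axis along the slots. There is a gap at the stop (row 50) and at the jaw (row 213). The next target is the knob.

jog_arm:
  travel:
    - [0.112,-0.144,0.085]
    - [0.112,-0.144,0.085]
    - [0.112,-0.144,0.085]
    - [0.112,-0.144,0.085]
    - [0.112,-0.144,0.085]
    - [0.112,-0.144,0.085]
    - [0.112,-0.144,0.085]
    - [0.112,-0.144,0.085]
    - [0.112,-0.144,0.085]
    - [0.112,-0.144,0.085]
    - [0.112,-0.144,0.085]
    - [0.112,-0.144,0.085]
    - [0.112,-0.144,0.085]
    - [0.112,-0.144,0.085]
    - [0.112,-0.144,0.085]
  twist:
    - [0,0,129]
    - [0,0,129]
    - [0,0,129]
    - [0,0,129]
    - [0,0,129]
    - [0,0,129]
    - [0,0,129]
    - [0,0,129]
    - [0,0,129]
    - [0,0,129]
    - [0,0,129]
    - [0,0,129]
    - [0,0,129]
    - [0,0,129]
    - [0,0,129]
  hand: 0.6

```text
clock: 11.5
ee_pos: [441.1, -126.5, 154.3]
tcp_rot: [-3.038, 0.797, 0.0]
wrist_force: [-0.1, -0.1, -0.2]
finger_gap: 33.7
gripper_force: 0.0
```

```bash
python3 - <<'E'
from h import *
s=env.get_state();f=env.grab_frame("wrist")[:,:,::-1];cv2.imwrite("pics/w4.png",f)
print(s["ee_pos"],s["tcp_rot"],s["finger_gap"],s["qpos"])
c=cam("wrist",s);print(pix(c,(440.5,-126,78)),pix(c,(512.4,-167.8,90)))
np.save("s4.npy",np.r_[s["ee_pos"],s["tcp_rot"]])
E
```

```text
[ 441.13180098 -126.50718815  154.30537941] [-3.03843357e+00  7.97199014e-01  2.51361579e-05] 33.70961473926326 [-0.50866015  0.55090111  0.90462464  2.12732082 -0.64050092  0.76029576
 -1.27174419]
[326.14619271 258.45080831] [328.64073276  90.65860896]
```

View pics/w4.png

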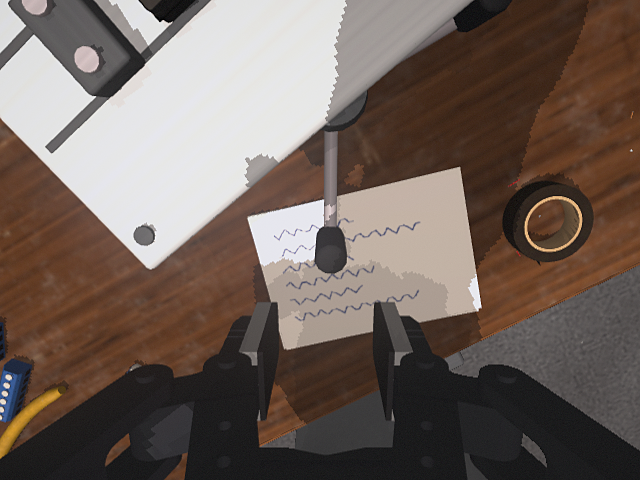

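The wrist view shows the top of the grip at (331,258), about 2.5 mm towards tool +y. Its arm runs straight up the image, so the tool is lined up with it. I'll lower the open fingers over it as a loose cage.

jog_arm:
  travel:
    - [0,0.002,0.03]
    - [0,0.002,0.06]
    - [0,0.002,0.09]
    - [0,0.002,0.108]
    - [0,0.002,0.108]
    - [0,0.002,0.108]
  twist:
    - [0,0,0]
    - [0,0,0]
    - [0,0,0]
    - [0,0,0]
    - [0,0,0]
    - [0,0,0]

```text
clock: 12.3
ee_pos: [440.4, -128.6, 47.0]
tcp_rot: [-3.038, 0.801, -0.001]
wrist_force: [-0.7, -0.1, 0.2]
finger_gap: 34.0
gripper_force: 0.0
```

```bash
python3 -c "
import numpy as np
for a in(2,4,6,8,10,12,14,16,18,20): r=np.radians(a);print(a,round(.085*(1-np.cos(r)),4),round(.085*np.sin(r),4))"
```

```text
2 0.0001 0.003
4 0.0002 0.0059
6 0.0005 0.0089
8 0.0008 0.0118
10 0.0013 0.0148
12 0.0019 0.0177
14 0.0025 0.0206
16 0.0033 0.0234
18 0.0042 0.0263
20 0.0051 0.0291
```

jog_arm:
  travel:
    - [0.0001,0.003,0]
    - [0.0002,0.0059,0]
    - [0.0005,0.0089,0]
    - [0.0008,0.0118,0]
    - [0.0013,0.0148,0]
    - [0.0019,0.0177,0]
    - [0.0025,0.0206,0]
    - [0.0033,0.0234,0]
    - [0.0042,0.0263,0]
    - [0.0051,0.0291,0]
  twist:
    - [0,0,-2]
    - [0,0,-4]
    - [0,0,-6]
    - [0,0,-8]
    - [0,0,-10]
    - [0,0,-12]
    - [0,0,-14]
    - [0,0,-16]
    - [0,0,-18]
    - [0,0,-20]

```text
clock: 13.55
ee_pos: [430.4, -155.8, 46.5]
tcp_rot: [-3.13, 0.257, -0.0]
wrist_force: [1.2, 4.5, 3.9]
finger_gap: 34.3
gripper_force: 2.7
```

```bash
cat > q.py <<'E'
from bench import env
import numpy as np
from scipy.spatial.transform import Rotation as Rn
def rd():
    s=env.get_state();R=Rn.from_rotvec(s["tcp_rot"]).as_matrix();y=R[:,1]
    print(s["clock"],s["ee_pos"].round(2),"F tool",(R.T@s["wrist_force"]).round(2),"head",np.degrees(np.arctan2(y[1],y[0])).round(2),"gap",round(s["finger_gap"],1),s["gripper_force"],"tz",(R.T@s["torque"]).round(2))
rd()
E
python3 q.py
```

```text
13.55 [ 430.42 -155.82   46.45] F tool [ 0.45 -4.62 -3.86] head -99.38 gap 34.3 2.697702571749687 tz [ 1.17  0.14 -0.03]
```

jog_arm:
  travel:
    - [0.0001,0.003,0]
    - [0.0002,0.0059,0]
    - [0.0005,0.0089,0]
    - [0.0008,0.0118,0]
    - [0.0013,0.0148,0]
    - [0.0019,0.0177,0]
    - [0.0025,0.0206,0]
    - [0.0033,0.0234,0]
    - [0.0042,0.0263,0]
    - [0.0051,0.0291,0]
  twist:
    - [0,0,-2]
    - [0,0,-4]
    - [0,0,-6]
    - [0,0,-8]
    - [0,0,-10]
    - [0,0,-12]
    - [0,0,-14]
    - [0,0,-16]
    - [0,0,-18]
    - [0,0,-20]

```text
clock: 14.8
ee_pos: [430.3, -185.3, 46.4]
tcp_rot: [-3.127, -0.29, 0.0]
wrist_force: [-0.1, 5.7, 4.2]
finger_gap: 34.2
gripper_force: 2.7
```

```bash
python3 q.py
```

```text
14.8 [ 430.28 -185.28   46.37] F tool [ 0.95 -5.62 -4.24] head -79.39 gap 34.2 2.721041813492775 tz [ 1.18  0.16 -0.05]
```

jog_arm:
  travel:
    - [0.0001,0.003,0]
    - [0.0002,0.0059,0]
    - [0.0005,0.0089,0]
    - [0.0008,0.0118,0]
    - [0.0013,0.0148,0]
  twist:
    - [0,0,-2]
    - [0,0,-4]
    - [0,0,-6]
    - [0,0,-8]
    - [0,0,-10]

```text
clock: 15.42
ee_pos: [434.1, -199.6, 46.3]
tcp_rot: [-3.09, -0.562, 0.001]
wrist_force: [-1.6, 5.5, 4.0]
finger_gap: 34.6
gripper_force: 2.7
```

```bash
python3 q.py; python3 - <<'E'
from h import *
f=env.grab_frame("top")[:,:,::-1];cv2.imwrite("pics/t2.png",cv2.resize(f[160:340,270:470],None,fx=3,fy=3,interpolation=cv2.INTER_CUBIC))
E
python3 q.py
```

```text
15.425 [ 434.12 -199.59   46.32] F tool [ 0.46 -5.69 -4.  ] head -69.39 gap 34.6 2.7331028133630753 tz [1.2  0.2  0.04]
15.475 [ 434.18 -200.01   46.36] F tool [-0.1  -4.44 -3.5 ] head -69.31 gap 34.1 2.497188001871109 tz [1.09 0.07 0.02]
```

View pics/t2.png

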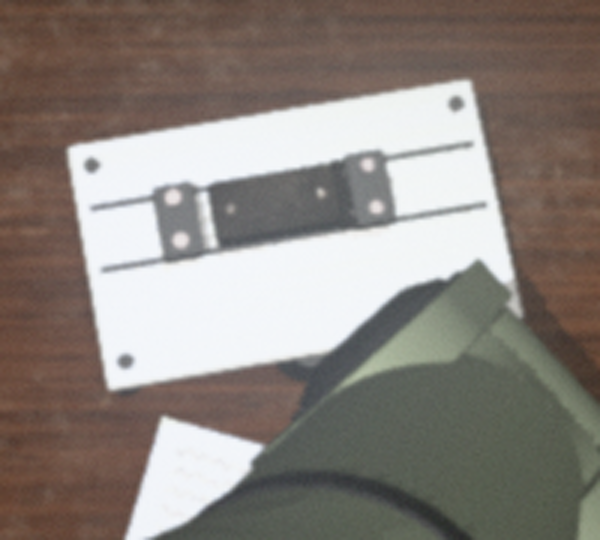

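The top view shows the jaw against the block and a gap of roughly 7 mm left at the stop, crop columns 200–213. That means about 0.3 rad more to go, so I'll continue and then slow down.

jog_arm:
  travel:
    - [0.0001,0.003,0]
    - [0.0002,0.0059,0]
    - [0.0005,0.0089,0]
    - [0.0008,0.0118,0]
    - [0.0013,0.0148,0]
  twist:
    - [0,0,-2]
    - [0,0,-4]
    - [0,0,-6]
    - [0,0,-8]
    - [0,0,-10]

```text
clock: 16.1
ee_pos: [440.3, -213.0, 46.3]
tcp_rot: [-3.029, -0.828, 0.001]
wrist_force: [-2.5, 5.4, 4.5]
finger_gap: 34.3
gripper_force: 2.8
```

```bash
python3 q.py
```

```text
16.1 [ 440.34 -213.04   46.27] F tool [ 0.56 -5.9  -4.49] head -59.44 gap 34.3 2.755938023328781 tz [1.24 0.15 0.02]
```

jog_arm:
  travel:
    - [0,0.0015,0]
    - [0.0001,0.003,0]
    - [0.0001,0.0044,0]
  twist:
    - [0,0,-1]
    - [0,0,-2]
    - [0,0,-3]

```text
clock: 16.48
ee_pos: [442.6, -216.8, 46.2]
tcp_rot: [-3.007, -0.906, 0.001]
wrist_force: [-3.4, 4.6, 3.8]
finger_gap: 34.5
gripper_force: 2.6
```

```bash
python3 q.py
```

```text
16.475 [ 442.61 -216.77   46.24] F tool [-0.32 -5.73 -3.81] head -56.48 gap 34.5 2.6439131051301956 tz [1.16 0.22 0.  ]
```

jog_arm:
  travel:
    - [0,0.0015,0]
    - [0.0001,0.003,0]
    - [0.0001,0.0044,0]
  twist:
    - [0,0,-1]
    - [0,0,-2]
    - [0,0,-3]

```text
clock: 16.85
ee_pos: [445.1, -220.4, 46.3]
tcp_rot: [-2.982, -0.984, 0.001]
wrist_force: [-1.6, 5.2, 4.4]
finger_gap: 34.1
gripper_force: 2.6
```

```bash
python3 q.py
```

```text
16.85 [ 445.1  -220.42   46.27] F tool [ 1.8  -5.19 -4.37] head -53.48 gap 34.1 2.627028375864029 tz [1.12 0.24 0.01]
```

jog_arm:
  travel:
    - [0,0.0015,0]
    - [0.0001,0.003,0]
    - [0.0001,0.0044,0]
  twist:
    - [0,0,-1]
    - [0,0,-2]
    - [0,0,-3]

```text
clock: 17.23
ee_pos: [447.8, -223.9, 46.2]
tcp_rot: [-2.955, -1.062, 0.001]
wrist_force: [-2.2, 4.8, 3.8]
finger_gap: 34.4
gripper_force: 2.6
```

```bash
python3 q.py
```

```text
17.225 [ 447.81 -223.88   46.25] F tool [ 1.34 -5.16 -3.82] head -50.48 gap 34.4 2.607106938958168 tz [1.23 0.32 0.02]
```

jog_arm:
  travel:
    - [0,0.0015,0]
    - [0.0001,0.003,0]
  twist:
    - [0,0,-1]
    - [0,0,-2]

```text
clock: 17.48
ee_pos: [449.7, -226.2, 46.2]
tcp_rot: [-2.936, -1.113, 0.001]
wrist_force: [-2.7, 3.1, 3.7]
finger_gap: 33.9
gripper_force: 2.7
```

```bash
python3 q.py
```

```text
17.475 [ 449.69 -226.17   46.23] F tool [ 0.01 -4.16 -3.72] head -48.48 gap 33.9 2.697285935282707 tz [1.18 0.12 0.03]
```

jog_arm:
  travel:
    - [0,0.0015,0]
    - [0.0001,0.003,0]
    - [0.0001,0.0044,0]
  twist:
    - [0,0,-1]
    - [0,0,-2]
    - [0,0,-3]

```text
clock: 17.85
ee_pos: [452.6, -229.4, 46.2]
tcp_rot: [-2.906, -1.189, 0.001]
wrist_force: [-3.8, 5.4, 4.0]
finger_gap: 34.0
gripper_force: 3.0
```

```bash
python3 q.py
```

```text
17.85 [ 452.61 -229.36   46.22] F tool [ 1.05 -6.51 -4.02] head -45.48 gap 34.0 2.995895817875862 tz [1.31 0.29 0.02]
```

jog_arm:
  travel:
    - [0,0.0015,0]
    - [0.0001,0.003,0]
  twist:
    - [0,0,-1]
    - [0,0,-2]

```text
clock: 18.1
ee_pos: [454.6, -231.3, 46.2]
tcp_rot: [-2.885, -1.24, 0.001]
wrist_force: [-4.2, 6.4, 6.6]
finger_gap: 34.3
gripper_force: 3.6
```

```bash
python3 q.py
```

```text
18.1 [ 454.62 -231.29   46.19] F tool [ 1.76 -7.47 -6.6 ] head -43.48 gap 34.3 3.5877124965190887 tz [1.51 0.22 0.01]
```

jog_arm:
  travel:
    - [0,0.0015,0]
    - [0.0001,0.003,0]
  twist:
    - [0,0,-1]
    - [0,0,-2]

```text
clock: 18.35
ee_pos: [456.7, -233.2, 46.2]
tcp_rot: [-2.862, -1.29, 0.002]
wrist_force: [-4.8, 6.7, 7.1]
finger_gap: 34.2
gripper_force: 4.1
```

```bash
python3 q.py
```

```text
18.35 [ 456.69 -233.2    46.17] F tool [ 1.84 -8.11 -7.08] head -41.48 gap 34.2 4.133540242910385 tz [1.73 0.29 0.07]
```

Push is about 2.7 N above free running, so the clamp force is around 10–11 N, which is snug. Now I'll back off inside the cage and rise.

jog_arm:
  travel:
    - [0,-0.004,0]
    - [0,-0.008,0]
    - [0,-0.008,0]
    - [0,-0.008,-0.02]
    - [0,-0.008,-0.06]
    - [0,-0.008,-0.12]
    - [-0.01,-0.008,-0.17]
    - [-0.01,-0.008,-0.17]
    - [-0.01,-0.008,-0.17]
  twist:
    - [0,0,0]
    - [0,0,0]
    - [0,0,0]
    - [0,0,0]
    - [0,0,0]
    - [0,0,0]
    - [0,0,0]
    - [0,0,0]
    - [0,0,0]

```text
clock: 19.48
ee_pos: [445.1, -235.7, 216.0]
tcp_rot: [-2.865, -1.289, -0.0]
wrist_force: [-0.7, -0.7, 0.7]
finger_gap: 34.0
gripper_force: 0.0
```

```bash
python3 q.py; python3 - <<'E'
from h import *
f=env.grab_frame("scene")[:,:,::-1];cv2.imwrite("pics/s5.png",cv2.resize(f[200:380,220:420],None,fx=3,fy=3,interpolation=cv2.INTER_CUBIC))
f=env.grab_frame("top")[:,:,::-1];cv2.imwrite("pics/t5.png",cv2.resize(f[160:340,270:470],None,fx=3,fy=3,interpolation=cv2.INTER_CUBIC))
E
```

```text
19.475 [ 445.09 -235.74  216.  ] F tool [-0.98 -0.06 -0.7 ] head -41.54 gap 34.0 0.0 tz [ 0.    0.04 -0.01]
```

View pics/t5.png

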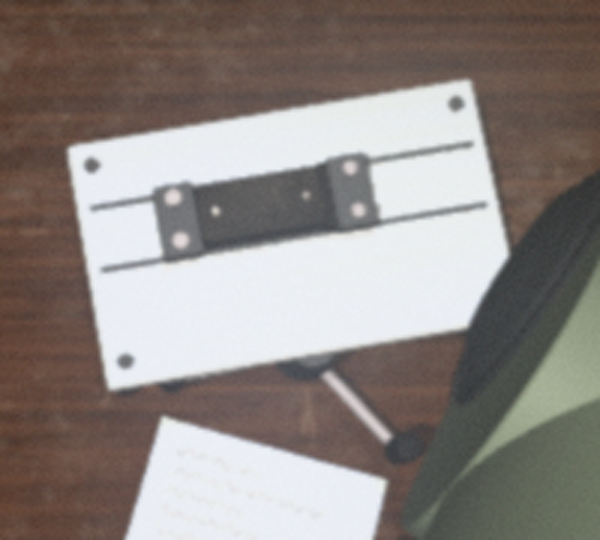

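The top view shows the block closed up between both jaws with no gap, lying square. The grip is at crop (405,443) and the gripper is clear of it.

```bash
python3 -c "
from bench import env
print(env.close_job())"
```

```text
the job is handed in; nothing more can be done
None
```

I placed the block in the bay, clamped it at an estimated 10–11 N judging by the push on the knob, moved the gripper clear and handed the job in after about 20 s; no verdict was returned.

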